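Roll the veneer roller up to the tape line

ROBOT

A 6-joint arm with a two-finger parallel gripper is mounted at the origin on a cart in front of the work surface, level with it; the furniture and walls round the work are solid. World frame = base frame: x ahead of the robot, y to its left, z up, the work surface at z = 0. Lengths are in m, angles in degrees, forces in N, time in s.
With the tool pointing down it reaches from about 0.3 to 0.75 m from the base axis. Payload 8.5 kg.
Tool frame: the origin (TCP) lies on the centre line of the jaws, within the pads' length; the fingertips stand 17 mm ahead of it and the grasp point (between the pads) lies 2 mm behind it (env.tcp_to_tips is the distance from the TCP to the fingertips, in m); z points along the fingers, y is the line along which they close (so a half turn about z gives the same grasp; the last joint's range is limited). The gripper opens to 85 mm and grips with 20 to 120 N. Pads are 22 mm wide; open, the fingers measure 114 mm over their backs; the gripper's body (76 mm by 85 mm) begins 54 mm behind the grasp point. The pads swing forward as they close: fully open they stand 13 mm farther back than shut.
Start: joints at [56.648, 21.807, 74.336, -0, 83.858, -12.336], TCP at [0.197, 0.513, 0.248] pointing down, gripper open.
Joint ranges: [-178.18, 178.18], [-50.72, 133.34], [12.68, 142.11], [-81.47, 261.47], [9.98, 163.14], [-165.26, 165.26]. Speed limits (degrees/s): [136.94, 136.94, 180, 180, 180, 180].

INTERFACE

Orientations are given as a 3x3 rotation matrix whose columns are the frame's x, y, z axes.
In Python, from rig import env gives the robot as it stands. The module is installed in compiled form; this text tells all that it offers.
- The arm moves only by the shell command python3 -m pendant 'ROWS' [FORCE]. ROWS is JSON, a list of rows, each a list of 7 numbers: the opening, from 0 (shut) to 1 (fully open), then the shift along the tool's x, y, z in m, then the turn, a rotation vector about the tool's x, y, z in rad. A call has 1 to 5 rows; each row is the pose to reach, as a shift and turn from the pose commanded when the call began, along the tool's axes at that moment; what a row does not reach only later rows make up. A row lasts 1/8 s, in which the tool goes at most 62.5 mm and 10.7 degrees, less where a joint would pass 70% of its speed; a pose out of reach is approached as far as the arm can. A call with a gripper value outside its range is refused whole. The fingers move at their own pace and stop on an object; FORCE is the grip in N (left out, the last holds). Time passes only in rows, so rows that repeat a pose let the fingers close. It gives the time, the measured TCP pose, the force, the opening and the grip force at its end, in the units of the state.
- env.observe(): the state, without advancing time (a new reading comes with each control period).
- env.get_image(name): name is "scene" or "side" or "wrist"; returns a dict with "image" (420x560x3 uint8, blue, green, red), "fx", "fy", "cx", "cy" (pixels), "pose" (4x4, takes a point from camera to world coordinates). Camera axes: x right, y up, looking along -z (the intrinsics and any distortion apply to the point x, -y, -z); pixel columns grow to the right and rows downward; lengths in m; the calibration is good to about 2 mm. The wrist camera is an equidistant fisheye: a pixel r from the principal point sees the ray r / f radians off the axis. A picture is of the moment at which its call begins. There is no depth.
- env.close_job(): hands the job in; it is judged then, once.
Trained networks look in the newest picture that a camera, given by its name, has taken for a name from the list of things; names that differ only in an ending like _2 or _b are one class to them, and where a whole thing is asked for, a point or a joint stands for the part that bears it (a point fixed in the world has none). Each returns a list of dicts, best first, with "conf" (0 to 1); they miss things now and then, are a little off and sometimes report something else, mostly with a low value. They report only what shows in the picture. A call takes as long as a camera call.
- env.find_in(camera, thing): "bbox" ([centre column, centre row, width, height] in pixels, round what is visible of it).
- env.trace(camera, thing): "mask" (420x560 bool, what is visible of it) and "bbox" ([centre column, centre row, width, height] in pixels, round what is visible of it).
- env.tip_of(camera, thing): "centre" ([column, row] in pixels: a listed point, or the origin of a listed thing).
The state is a dict: "time_s": time; "q": joint angles; "qvel": joint speeds; "joint_efforts": joint torques, N m; "position": TCP position; "tool_rot": TCP orientation; "ft_force": force on the tool from outside, world axes, zero at the start; "wrist_torque": the same for the moment, N m; "grip_width": finger opening in m; "gripper_force": force on a finger pad.
Only numpy, scipy, OpenCV 4.12 (cv2) and the standard library are available. Lean on these libraries where they do the work, as an engineer would, in place of code of your own. Each camera call takes 0.05 s, during which the arm holds its last target. There are 200 camera calls.

TASK

Press the freshly laid veneer down: with the fingertips pressing on the top of the black rubber roller, roll it over the dark veneer, away from the robot, and stop it squarely above the blue tape line, without overrunning the line. The roller must turn, not skid, and is never gripped or lifted off the board; leave it lying at rest on the line and take the hand away. Leave the nail tin, the spool and the block plane where they stand.

Things in the scene. Friction and masses are not known exactly. Their poses are not given: they have to be found in the camera images.
- roller: Loose black rubber roller lying on the board: a plain cylinder 80 mm in diameter, 130 mm long (150 over its 24 mm steel axle stubs), about 0.6 kg. Origin at its centre, 40 mm above the board. Its y axis is the roller's axis; x and z turn as it rolls (at the start z is up, x points the way to roll). It starts 70 to 125 mm short of the blue line, nearly parallel to it.
- board: Plywood board fixed to the bench, 280 (x) by 220 (y) by 18 mm, with a dark veneer strip. Origin: centre of its underside; z up, x points away from the robot, the way to roll. Pressed from above, the roller rolls on it without slip (friction about 0.6, 63 mm a quarter turn; what moves with its top goes twice as fast as its centre); let go at a few cm/s it stops within about 1 cm.
- stop_line (a point): Middle of the blue tape line (7 mm wide, 214 mm long along the board's y, so that it shows beyond both ends of the roller) on the board's top, 18 mm above the bench and 50 mm from the board's centre towards its far end. Axes as the board's.
- nail_tin: Bystander: open grey metal tin of nails, 66 mm in diameter, 75 mm high, loose on the bench at the board's left, near the far end. Origin at the centre of its underside.
- spool: Bystander: turned pale wooden spool standing upright, 42 mm in diameter, 70 mm high, loose on the bench at the board's right. Origin at the centre of its underside.
- block_plane: Bystander: dark block plane, 92 x 155 x 59 mm, loose on the bench at the board's left, near the robot's end. Origin at the centre of its underside.

How it is judged (in metres and radians):
On the way:
1. the roller has made about a quarter turn by rolling forward (40 to 90 mm travelled) while the fingers press on it with more than 1.5 N (angle between roller's own z axis and vertical between 1.1 and 2.05 rad and distance of roller from where it was at the start of the episode between 0.04 and 0.09 m and contact force between the fingers and roller above 1.5 N), for 0.1 s.
At the end, for the whole second after the job is handed in: The roller lies at rest on the board, its centre within 10 mm of the tape line to either side and within 50 mm of the line's middle along it, its axis within 0.2 rad of parallel to the line, having come there by rolling (its own z axis turned at least 1.3 rad from upright) (x of roller in the frame of stop_line between -0.01 and 0.01 m and y of roller in the frame of stop_line between -0.05 and 0.05 m and z of roller in the frame of stop_line between 0.035 and 0.045 m and angle between the y axis of roller and the y axis of board, either way round below 0.2 rad and angle between roller's own z axis and vertical above 1.3 rad and linear speed of roller below 0.01 m/s); the robot touches nothing.
It fails at once if the roller is lifted off the board (centre more than 10 mm above where it rolls) (z of roller in the frame of stop_line above 0.05 m).
It fails at once if the roller overruns the line by more than 25 mm (x of roller in the frame of stop_line above 0.025 m).
It fails at once if the nail tin is pushed more than 20 mm or tipped (distance of nail_tin from where it was at the start of the episode above 0.02 m or angle between nail_tin's own z axis and vertical above 0.4 rad).
It fails at once if the spool is pushed more than 20 mm or tipped (distance of spool from where it was at the start of the episode above 0.02 m or angle between spool's own z axis and vertical above 0.4 rad).
It fails at once if the block plane is pushed more than 20 mm or tipped (distance of block_plane from where it was at the start of the episode above 0.02 m or angle between block_plane's own z axis and vertical above 0.4 rad).
It also fails if it takes over 45 s, if anything falls off the work surface, if the arm or the gripper's body presses on something with over 40 N, if the wrist force passes 120 N, or if a joint passes its speed limit or range.

## Working session

There is one attempt and no reset: what is moved stays moved. The work goes in short steps, Python scripts to look and compute and a shell command to move; the robot and the scene stay as the last step left them, time stands still between calls to the robot, and variables do not carry over. Pictures are saved under pics/ and viewed, at most 10 in all, crops included, and the job is handed in when it is done.

```bash
mkdir -p pics; cat > h.py <<'E'
import numpy as np, cv2
from rig import env
def ray(im,uv):
    P=np.array(im["pose"]); d=np.array([(uv[0]-im["cx"])/im["fx"],-(uv[1]-im["cy"])/im["fy"],-1.])
    return P[:3,3],P[:3,:3]@d
def onz(im,uv,z):
    o,d=ray(im,uv); return o+d*(z-o[2])/d[2]
def tri(rs):
    A=0;b=0
    for o,d in rs:
        d=d/np.linalg.norm(d); M=np.eye(3)-np.outer(d,d); A=A+M; b=b+M@o
    return np.linalg.solve(A,b)
def proj(im,p):
    P=np.array(im["pose"]); c=P[:3,:3].T@(np.array(p)-P[:3,3])
    return im["cx"]+im["fx"]*c[0]/-c[2], im["cy"]-im["fy"]*c[1]/-c[2]
E
python3 - <<'E'
from h import *
np.set_printoptions(precision=4,suppress=True)
s=env.observe(); print(s["time_s"],s["position"],s["tool_rot"],s["grip_width"])
R={}
for c in("scene","side"):
    im=env.get_image(c); cv2.imwrite(f"pics/{c}0.png",im["image"]); print(c,im["pose"],im["fx"],im["cx"],im["cy"])
    for t in("roller","board","stop_line","nail_tin","spool","block_plane"):
        r=env.tip_of(c,t)[:2]; print(c,t,[(x["centre"],round(x["conf"],2)) for x in r])
        if r: R.setdefault(t,[]).append(ray(im,r[0]["centre"]))
for t in R:
    if len(R[t])==2: print(t,tri(R[t]))
print(env.observe()["time_s"])
E
```

```text
0.0 [0.1971 0.5132 0.2477] [[-0.9335  0.3586 -0.0008]
 [ 0.3586  0.9335 -0.0012]
 [ 0.0003 -0.0014 -1.    ]] 0.08557192274307375
scene [[ 0.9094  0.2995 -0.2885  0.2879]
 [-0.4156  0.6813 -0.6026 -0.3389]
 [ 0.0161  0.6679  0.7441  0.7601]
 [ 0.      0.      0.      1.    ]] 439.5376191337036 285.59516067274495 209.62479926261224
scene roller [([277.6, 248.8], 0.7)]
scene board [([304.5, 250.6], 0.59)]
scene stop_line [([316.3, 233.5], 0.65)]
scene nail_tin [([268.7, 192.5], 0.74)]
scene spool [([353.3, 296.7], 0.56), ([316.9, 232.8], 0.43)]
scene block_plane []
side [[ 0.9983  0.0339 -0.0468  0.5151]
 [-0.0558  0.3572 -0.9324 -0.8787]
 [-0.0149  0.9334  0.3585  0.49  ]
 [ 0.      0.      0.      1.    ]] 522.8841913311314 270.7774555271131 215.76336931544316
side roller [([240.6, 232.3], 0.79)]
side board [([270.0, 254.8], 0.58)]
side stop_line [([287.6, 243.0], 0.9)]
side nail_tin [([267.6, 220.4], 0.82)]
side spool [([268.9, 223.6], 0.17)]
side block_plane [([204.0, 230.0], 0.8)]
roller [0.5011 0.1372 0.064 ]
board [0.5657 0.1477 0.0061]
stop_line [0.6045 0.1684 0.0225]
nail_tin [0.5663 0.335  0.0104]
spool [ 0.548  -0.0591  0.1581]
0.7
```

View pics/scene0.png

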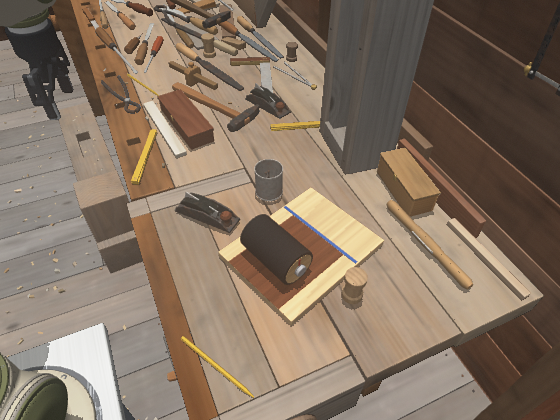

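View pics/side0.png

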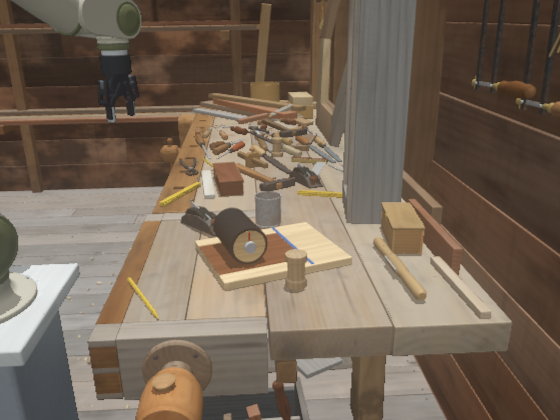

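The scene view shows the roller at (277,249), the blue line running from (286,208) to (356,262), the tin at (268,180), the spool at (353,286) and the plane at (208,211). The side view agrees, with the line from (274,227) to (312,262) and the roller's near end stub at about (250,247). Next I measure the line and the roller axis.

```bash
cat > m.py <<'E'
from h import *
from scipy.optimize import least_squares
np.set_printoptions(precision=4,suppress=True)
def bluepts(im):
    hsv=cv2.cvtColor(im["image"],cv2.COLOR_BGR2HSV); m=cv2.inRange(hsv,(100,110,60),(130,255,255)); 
    n,l,st,_=cv2.connectedComponentsWithStats(m); 
    ys,xs=np.nonzero(m); k=[(x,y) for x,y in zip(xs,ys) if 180<y<300 and 230<x<400]
    return np.array(k)
def cyl(c,a,r=.04,h=.065,n=48):
    t=np.linspace(0,2*np.pi,n,endpoint=False); A=np.array([-np.sin(a),0*a+np.cos(a),0]);X=np.array([np.cos(a),np.sin(a),0]);Z=np.array([0,0,1.])
    ring=np.outer(np.cos(t),X)*r+np.outer(np.sin(t),Z)*r
    return np.vstack([c+ring+A*h,c+ring-A*h])
def ext(pts,dirs): return (pts@dirs.T).max(0)
def line_roller(verbose=True):
    T=np.linspace(0,2*np.pi,24,endpoint=False); D=np.c_[np.cos(T),np.sin(T)]; obs=[]
    for c in("scene","side"):
        im=env.get_image(c); k=bluepts(im); P=np.array([onz(im,p,.018) for p in k])[:,:2]
        m=P.mean(0); u=np.linalg.svd(P-m)[2][0]; u=u*np.sign(u[1]); t=(P-m)@u
        print(c,"line n",len(k),"ends",m+u*t.min(),m+u*t.max(),"len",np.ptp(t),"yaw",np.degrees(np.arctan2(-u[0],u[1])))
        r=env.trace(c,"roller"); 
        if r:
            ys,xs=np.nonzero(r[0]["mask"]); obs.append((im,ext(np.c_[xs,ys].astype(float),D))); print(c,"mask",len(xs),r[0]["conf"])
    def f(p):
        e=[]
        for im,o in obs:
            q=np.array([proj(im,x) for x in cyl(np.array([p[0],p[1],.058]),p[2])]); e.append(ext(q,D)-o)
        return np.concatenate(e)
    s=least_squares(f,[.5,.137,0.],loss="soft_l1"); print("roller",s.x[:2],"yaw",np.degrees(s.x[2]),"rms px",np.sqrt((f(s.x)**2).mean()))
    return s.x
if __name__=="__main__":
    line_roller()
E
python3 - <<'E'
from m import *
line_roller()
i1=env.get_image("scene"); i2=env.get_image("side")
for uv in [(311,188),(383,241),(291,323),(219,255)]: print("corner",onz(i1,uv,.018))
print("spool",onz(i1,(353,302),0),onz(i2,(296,286),0)); print("tin",onz(i1,(268,199),0),onz(i2,(268,222),0)); print("plane",onz(i1,(208,224),.0)); print("post",[onz(i1,p,0) for p in((323,151),(358,172),(392,150))])
E
```

```text
scene line n 170 ends [0.6471 0.0733] [0.5782 0.2701] len 0.20847876089921957 yaw 19.309876680593256
scene mask 2852 0.67
side line n 24 ends [0.6455 0.0736] [0.5767 0.2672] len 0.20550804730763583 yaw 19.540019676278693
side mask 2045 0.8
roller [0.4982 0.1443] yaw 17.167839015353398 rms px 0.9774084791024139
corner [0.6596 0.3006 0.018 ]
corner [0.7291 0.0959 0.018 ]
corner [0.468  0.0027 0.018 ]
corner [0.3969 0.2027 0.018 ]
spool [0.6024 0.002  0.    ] [0.6064 0.0128 0.    ]
tin [0.5584 0.3242 0.    ] [0.5695 0.3523 0.    ]
plane [0.4047 0.3074 0.    ]
post [array([0.7598, 0.4263, 0.    ]), array([0.8032, 0.3192, 0.    ]), array([0.9306, 0.3566, 0.    ])]
```

```bash
python3 -m pendant '[[0.6,-0.05,-0.031,0.008,0,0,-0.137],[0.6,-0.1,-0.062,0.015,0,0,-0.274],[0.6,-0.15,-0.093,0.022,0,0,-0.411],[0.6,-0.2,-0.124,0.03,0,0,-0.548],[0.6,-0.25,-0.156,0.038,0,0,-0.686]]' 40
python3 - <<'E'
from m import *
s=env.observe(); R=np.array(s["tool_rot"]); p=np.array(s["position"]); print(s["time_s"],p,R,s["grip_width"],env.tcp_to_tips)
print("shift tool",R.T@(np.array([.479,.138,.150])-p))
E
```

```text
time_s: 1.62
position: [0.3757, 0.2765, 0.2103]
tool_rot: [[-0.948, -0.318, 0.001], [-0.318, 0.948, 0.0], [-0.001, 0.0, -1.0]]
ft_force: [0.2, 0.7, 0.4]
grip_width: 0.0512
gripper_force: 0.0
1.625 [0.3757 0.2765 0.2103] [[-0.948  -0.3182  0.0007]
 [-0.3182  0.948   0.0004]
 [-0.0008  0.0001 -1.    ]] 0.051240720000180054 0.017
shift tool [-0.0538 -0.1642  0.0603]
```

```bash
python3 -m pendant '[[0.6,-0.018,-0.055,0.01,0,0,0],[0.6,-0.036,-0.11,0.025,0,0,0],[0.6,-0.054,-0.164,0.045,0,0,0],[0.6,-0.054,-0.164,0.06,0,0,0],[0.6,-0.054,-0.164,0.06,0,0,0]]'
python3 - <<'E'
from m import *
x=line_roller(); s=env.observe(); R=np.array(s["tool_rot"]); p=np.array(s["position"]); print(s["time_s"],p)
print("finger rel roller, tool axes",R.T@(p-np.array([x[0],x[1],.058])))
im=env.get_image("side"); cv2.imwrite("pics/side1.png",cv2.resize(im["image"][100:300,130:380],None,fx=3,fy=3))
E
```

```text
time_s: 2.25
position: [0.4771, 0.1389, 0.1495]
tool_rot: [[-0.95, -0.313, -0.002], [-0.313, 0.95, -0.0], [0.002, 0.001, -1.0]]
ft_force: [-0.3, 0.5, -0.6]
grip_width: 0.051
gripper_force: 0.0
scene line n 139 ends [0.6469 0.0733] [0.5908 0.2342] len 0.17046239422574289 yaw 19.228744073185332
scene mask 2523 0.65
side line n 18 ends [0.6454 0.0736] [0.5769 0.2673] len 0.2055088884340744 yaw 19.484256442853518
side mask 2041 0.9
roller [0.498  0.1444] yaw 17.054776000990874 rms px 0.8308248490444566
2.45 [0.4774 0.14   0.1511]
finger rel roller, tool axes [ 0.0208  0.0022 -0.0932]
```

View pics/side1.png

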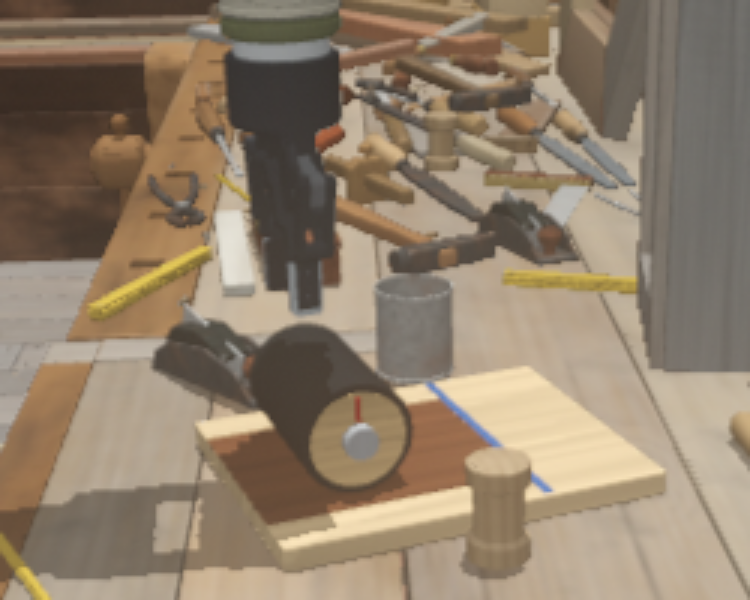

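The wrist is behind the crown, fingertips roughly 35 mm above the roller (crop about (305,305), roller crown about (300,330)). The red mark on the roller's end points up. Now descending to contact.

```bash
python3 -m pendant '[[0.6,0,0,0.015,0,0,0],[0.6,0,0,0.03,0,0,0],[0.6,0,0,0.033,0,0,0],[0.6,0,0,0.033,0,0,0]]'; for i in 1 2 3; do :; done; python3 -m pendant '[[0.6,0,0,0.002,0,0,0],[0.6,0,0,0.003,0,0,0]]'
```

```text
time_s: 3.0
position: [0.4775, 0.1396, 0.1178]
tool_rot: [[-0.949, -0.314, 0.001], [-0.314, 0.949, 0.0], [-0.001, -0.0, -1.0]]
ft_force: [-0.0, -0.3, 0.6]
grip_width: 0.051
gripper_force: 0.0
time_s: 3.25
position: [0.4775, 0.1394, 0.1145]
tool_rot: [[-0.949, -0.314, 0.001], [-0.314, 0.949, 0.0], [-0.001, -0.0, -1.0]]
ft_force: [-0.8, 0.8, 0.1]
grip_width: 0.0514
gripper_force: 0.0
```

```bash
python3 -m pendant '[[0.6,0,0,0.002,0,0,0],[0.6,0,0,0.003,0,0,0]]'
```

```text
time_s: 3.5
position: [0.4774, 0.1393, 0.1112]
tool_rot: [[-0.95, -0.314, -0.0], [-0.314, 0.95, 0.0], [0.0, 0.0, -1.0]]
ft_force: [0.3, 0.5, -0.4]
grip_width: 0.0512
gripper_force: 0.0
```

```bash
python3 -m pendant '[[0.6,0,0,0.0015,0,0,0],[0.6,0,0,0.0025,0,0,0]]'
```

```text
time_s: 3.75
position: [0.4775, 0.1394, 0.109]
tool_rot: [[-0.949, -0.314, 0.0], [-0.314, 0.949, 0.0], [-0.0, -0.0, -1.0]]
ft_force: [-1.6, -0.6, 8.2]
grip_width: 0.0512
gripper_force: 4.0
```

```bash
python3 -m pendant '[[0.6,0,0,0.001,0,0,0],[0.6,0,0,0.002,0,0,0]]'
```

```text
time_s: 4.0
position: [0.4782, 0.1395, 0.1086]
tool_rot: [[-0.949, -0.314, 0.003], [-0.314, 0.949, 0.0], [-0.003, -0.001, -1.0]]
ft_force: [-5.3, 0.3, 23.4]
grip_width: 0.0512
gripper_force: 11.9
```

```bash
python3 -m pendant '[[0.6,-0.006,0,0,0,0,0],[0.6,-0.014,0,0,0,0,0],[0.6,-0.022,0,0,0,0,0],[0.6,-0.030,0,0,0,0,0],[0.6,-0.038,0,0,0,0,0]]'
```

```text
time_s: 4.62
position: [0.5167, 0.1522, 0.1114]
tool_rot: [[-0.949, -0.314, 0.011], [-0.314, 0.949, 0.002], [-0.011, -0.002, -1.0]]
ft_force: [-1.2, 2.1, 31.5]
grip_width: 0.0512
gripper_force: 16.4
```

```bash
python3 -m pendant '[[0.6,-0.008,0,0,0,0,0],[0.6,-0.016,0,0,0,0,0],[0.6,-0.024,0,0,0,0,0],[0.6,-0.030,0,0,0,0,0],[0.6,-0.034,0,0,0,0,0]]'; python3 - <<'E'
from m import *
x=line_roller(); s=env.observe(); R=np.array(s["tool_rot"]); p=np.array(s["position"]); print(s["time_s"],p,s["ft_force"])
print("finger rel roller, tool axes",R.T@(p-np.array([x[0],x[1],.058])))
E
```

```text
time_s: 5.25
position: [0.5486, 0.1627, 0.1103]
tool_rot: [[-0.949, -0.314, 0.009], [-0.314, 0.949, 0.002], [-0.009, -0.001, -1.0]]
ft_force: [1.1, 2.1, 19.8]
grip_width: 0.051
gripper_force: 10.1
scene line n 135 ends [0.647  0.0733] [0.5844 0.2531] len 0.19038900927985994 yaw 19.175785145751195
scene mask 2523 0.79
side line n 13 ends [0.6456 0.0736] [0.6007 0.2   ] len 0.13412803890535227 yaw 19.530336607685097
side mask 2009 0.69
roller [0.5344 0.1569] yaw 17.020748171412823 rms px 1.2345435762892225
5.45 [0.5486 0.1627 0.1103] [ 1.1705  2.8227 21.7797]
finger rel roller, tool axes [-0.0157  0.0009 -0.0522]
```

```bash
python3 -m pendant '[[0.6,0,0,-0.004,0,0,0],[0.6,0,0,-0.012,0,0,0],[0.6,0.018,0,-0.012,0,0,0],[0.6,0.036,0,-0.012,0,0,0],[0.6,0.036,0,-0.008,0,0,0]]'; python3 - <<'E'
from m import *
x=line_roller(); s=env.observe(); R=np.array(s["tool_rot"]); p=np.array(s["position"]); print(s["time_s"],p,s["ft_force"])
print("finger rel roller, tool axes",R.T@(p-np.array([x[0],x[1],.058])))
E
```

```text
time_s: 6.08
position: [0.511, 0.1505, 0.115]
tool_rot: [[-0.95, -0.314, -0.0], [-0.314, 0.95, -0.0], [0.0, 0.0, -1.0]]
ft_force: [0.5, 0.1, 0.1]
grip_width: 0.0512
gripper_force: 0.0
scene line n 116 ends [0.6469 0.0732] [0.603  0.1996] len 0.1337608644821801 yaw 19.147700146021386
scene mask 2229 0.79
side line n 15 ends [0.6456 0.0736] [0.5986 0.2057] len 0.14023505832705319 yaw 19.5877715938711
side mask 1904 0.82
roller [0.5328 0.1548] yaw 18.72525941919091 rms px 1.6059747882063746
6.275 [0.5122 0.1508 0.1146] [0.4286 0.4717 0.4989]
finger rel roller, tool axes [ 0.0209  0.0026 -0.0566]
```

```bash
python3 -m pendant '[[0.6,0,0,0.003,0,0,0],[0.6,0,0,0.006,0,0,0],[0.6,0,0,0.0075,0,0,0],[0.6,0,0,0.0075,0,0,0]]'
```

```text
time_s: 6.78
position: [0.5124, 0.1508, 0.1088]
tool_rot: [[-0.949, -0.314, 0.003], [-0.314, 0.949, 0.0], [-0.003, -0.001, -1.0]]
ft_force: [-2.6, 1.6, 14.6]
grip_width: 0.0513
gripper_force: 6.9
```

```bash
python3 -m pendant '[[0.6,-0.006,0,0,0,0,0],[0.6,-0.014,0,0,0,0,0],[0.6,-0.022,0,0,0,0,0],[0.6,-0.030,0,0,0,0,0],[0.6,-0.038,0,0,0,0,0]]'
```

```text
time_s: 7.4
position: [0.5506, 0.1634, 0.1114]
tool_rot: [[-0.949, -0.314, 0.01], [-0.314, 0.949, 0.002], [-0.01, -0.001, -1.0]]
ft_force: [-2.2, 2.3, 27.1]
grip_width: 0.0512
gripper_force: 13.6
```

```bash
python3 -m pendant '[[0.6,-0.008,0,0,0,0,0],[0.6,-0.016,0,0,0,0,0],[0.6,-0.024,0,0,0,0,0],[0.6,-0.030,0,0,0,0,0],[0.6,-0.034,0,0,0,0,0]]'
```

```text
time_s: 8.02
position: [0.5824, 0.1739, 0.1105]
tool_rot: [[-0.949, -0.314, 0.008], [-0.314, 0.949, 0.001], [-0.008, -0.001, -1.0]]
ft_force: [1.7, 1.6, 17.4]
grip_width: 0.0508
gripper_force: 8.6
```

```bash
python3 -m pendant '[[0.6,0,0,-0.004,0,0,0],[0.6,0,0,-0.012,0,0,0],[0.6,0.018,0,-0.012,0,0,0],[0.6,0.036,0,-0.012,0,0,0],[0.6,0.036,0,-0.008,0,0,0]]'; python3 - <<'E'
from m import *
x=line_roller(); s=env.observe(); R=np.array(s["tool_rot"]); p=np.array(s["position"]); print(s["time_s"],p,s["ft_force"])
print("finger rel roller, tool axes",R.T@(p-np.array([x[0],x[1],.058])))
im=env.get_image("side"); cv2.imwrite("pics/side2.png",cv2.resize(im["image"][130:300,180:380],None,fx=3,fy=3))
E
```

```text
time_s: 8.65
position: [0.5451, 0.1618, 0.1155]
tool_rot: [[-0.95, -0.314, -0.0], [-0.314, 0.95, -0.0], [0.0, 0.0, -1.0]]
ft_force: [0.7, -0.6, 0.9]
grip_width: 0.0512
gripper_force: 0.0
scene line n 52 ends [0.6473 0.0734] [0.6283 0.1258] len 0.05574271500408916 yaw 19.870867786185574
scene mask 2162 0.98
side line n 4 ends [0.6452 0.0735] [0.6409 0.0878] len 0.015004617026499776 yaw 16.817629108657485
side mask 1774 0.83
roller [0.5671 0.1667] yaw 17.469708368276244 rms px 1.36935404296412
8.85 [0.5463 0.162  0.1151] [-0.2871  0.2718  0.2714]
finger rel roller, tool axes [ 0.0212  0.0021 -0.0571]
```

View pics/side2.png

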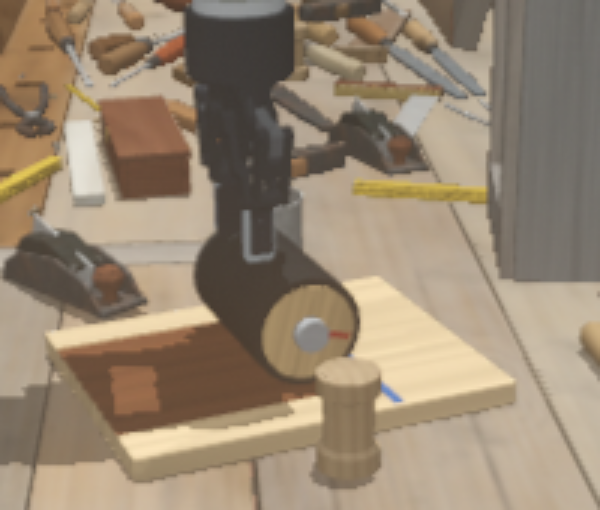

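Roller is at rest. Its red mark, at crop (338,335), points forward, so it has turned a bit over a quarter. The line is still about 44 mm ahead and nothing else has moved. Third stroke next, a little short.

```bash
python3 -m pendant '[[0.6,0,0,0.003,0,0,0],[0.6,0,0,0.006,0,0,0],[0.6,0,0,0.0078,0,0,0],[0.6,0,0,0.0078,0,0,0]]'
```

```text
time_s: 9.4
position: [0.5464, 0.1621, 0.1087]
tool_rot: [[-0.949, -0.314, 0.002], [-0.314, 0.949, 0.0], [-0.002, -0.0, -1.0]]
ft_force: [-2.4, -0.0, 9.3]
grip_width: 0.051
gripper_force: 5.0
```

```bash
python3 -m pendant '[[0.6,-0.006,0,0,0,0,0],[0.6,-0.014,0,0,0,0,0],[0.6,-0.022,0,0,0,0,0],[0.6,-0.030,0,0,0,0,0],[0.6,-0.038,0,0,0,0,0]]'
```

```text
time_s: 10.02
position: [0.5844, 0.1746, 0.1115]
tool_rot: [[-0.949, -0.314, 0.009], [-0.314, 0.949, 0.002], [-0.009, -0.001, -1.0]]
ft_force: [-1.2, 1.2, 22.9]
grip_width: 0.0511
gripper_force: 11.6
```

```bash
python3 -m pendant '[[0.6,-0.008,0,0,0,0,0],[0.6,-0.016,0,0,0,0,0],[0.6,-0.023,0,0,0,0,0],[0.6,-0.028,0,0,0,0,0],[0.6,-0.031,0,0,0,0,0]]'
```

```text
time_s: 10.65
position: [0.6136, 0.1842, 0.1109]
tool_rot: [[-0.949, -0.314, 0.008], [-0.314, 0.949, 0.001], [-0.008, -0.001, -1.0]]
ft_force: [0.2, 1.8, 18.5]
grip_width: 0.0515
gripper_force: 8.6
```

```bash
python3 -m pendant '[[0.6,0,0,-0.004,0,0,0],[0.6,0,0,-0.012,0,0,0],[0.6,0.0,0,-0.06,0,0,0],[0.6,0.04,0,-0.09,0,0,0],[0.6,0.08,0,-0.11,0,0,0]]'; python3 - <<'E'
from m import *
x=line_roller(); s=env.observe(); R=np.array(s["tool_rot"]); p=np.array(s["position"]); print(s["time_s"],p,s["ft_force"])
a=np.radians(19.4); d=x[:2]-np.array([.612,.171]); print("along",d@[np.cos(a),np.sin(a)],"lat",d@[-np.sin(a),np.cos(a)])
print("finger rel roller, tool axes",R.T@(p-np.array([x[0],x[1],.058])))
im=env.get_image("scene"); cv2.imwrite("pics/scene2.png",cv2.resize(im["image"][150:340,200:400],None,fx=3,fy=3))
for w in(0.065,-.065): print(w,[proj(im,[x[0]-np.sin(x[2])*w,x[1]+np.cos(x[2])*w,.018])])
E
```

```text
time_s: 11.28
position: [0.5344, 0.1582, 0.2187]
tool_rot: [[-0.949, -0.314, 0.001], [-0.314, 0.949, 0.0], [-0.001, -0.0, -1.0]]
ft_force: [0.1, 0.5, 0.1]
grip_width: 0.0511
gripper_force: 0.0
scene line n 41 ends [0.6472 0.0733] [0.6336 0.1126] len 0.041509377755722346 yaw 19.05692220380294
scene mask 2542 0.75
side line n 7 ends [0.645  0.0734] [0.6386 0.0924] len 0.020078881133183395 yaw 18.656991460121727
side mask 1894 0.62
roller [0.6003 0.1782] yaw 17.443630445958064 rms px 1.3047736084976662
11.475 [0.5353 0.1584 0.2179] [-0.3007  0.5104 -0.3428]
along -0.008650643036196571 lat 0.010688052556901187
finger rel roller, tool axes [ 0.0678  0.0016 -0.16  ]
0.065 [(np.float64(291.75086184628935), np.float64(215.5581010131953))]
-0.065 [(np.float64(333.62954106896734), np.float64(250.67783600944375))]
```

View pics/scene2.png

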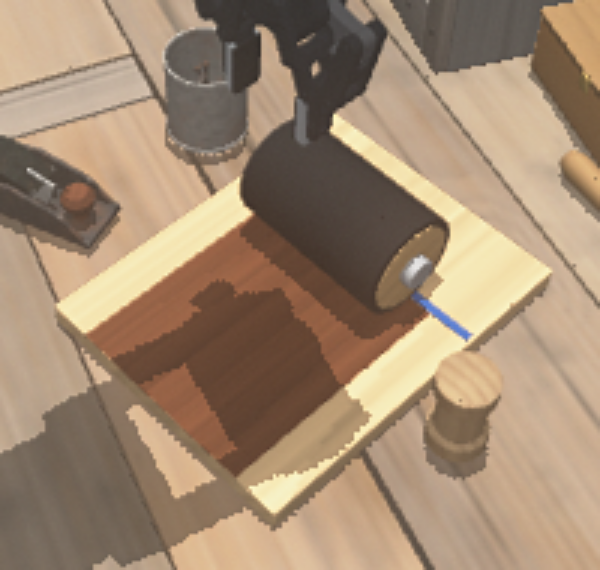

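The roller lies about 8.5 mm short of the line, which is visible beyond its near end at crop (440,315). It is parallel to the line and the bystanders are undisturbed. One short finishing stroke of 17 mm at the fingertips.

```bash
python3 -m pendant '[[0.6,-0.03,0,0.01,0,0,0],[0.6,-0.059,0,0.05,0,0,0],[0.6,-0.059,0,0.09,0,0,0],[0.6,-0.059,0,0.102,0,0,0],[0.6,-0.059,0,0.102,0,0,0]]'
```

```text
time_s: 12.15
position: [0.5916, 0.1771, 0.1153]
tool_rot: [[-0.949, -0.314, -0.001], [-0.314, 0.949, -0.0], [0.001, 0.0, -1.0]]
ft_force: [0.1, -0.9, 0.5]
grip_width: 0.0514
gripper_force: 0.0
```

```bash
python3 -m pendant '[[0.6,0,0,0.003,0,0,0],[0.6,0,0,0.006,0,0,0],[0.6,0,0,0.0075,0,0,0],[0.6,0,0,0.0075,0,0,0]]'
```

```text
time_s: 12.65
position: [0.5931, 0.1774, 0.1114]
tool_rot: [[-0.949, -0.314, 0.007], [-0.314, 0.949, 0.001], [-0.007, -0.001, -1.0]]
ft_force: [-0.4, 0.7, 14.2]
grip_width: 0.0514
gripper_force: 7.1
```

```bash
python3 -m pendant '[[0.6,-0.004,0,0,0,0,0],[0.6,-0.009,0,0,0,0,0],[0.6,-0.014,0,0,0,0,0],[0.6,-0.017,0,0,0,0,0],[0.6,-0.017,0,0,0,0,0]]'
```

```text
time_s: 13.28
position: [0.6093, 0.1828, 0.1116]
tool_rot: [[-0.949, -0.314, 0.008], [-0.314, 0.949, 0.001], [-0.008, -0.001, -1.0]]
ft_force: [0.1, 1.3, 14.8]
grip_width: 0.0512
gripper_force: 7.2
```

```bash
python3 -m pendant '[[0.6,0,0,-0.004,0,0,0],[0.6,0,0,-0.012,0,0,0],[0.6,0.0,0,-0.06,0,0,0],[0.6,0.05,0,-0.1,0,0,0],[0.6,0.10,0,-0.13,0,0,0]]'; python3 -m pendant '[[0.6,0.06,0,0,0,0,0],[0.6,0.12,0,0,0,0,0],[0.6,0.12,0,0,0,0,0]]'; python3 - <<'E'
from m import *
a=np.radians(19.4)
for _ in range(2):
    x=line_roller(); d=x[:2]-np.array([.612,.171]); print("along",d@[np.cos(a),np.sin(a)],"lat",d@[-np.sin(a),np.cos(a)])
im=env.get_image("scene"); cv2.imwrite("pics/scene3.png",cv2.resize(im["image"][150:340,200:400],None,fx=3,fy=3)); print(env.observe()["time_s"])
E
```

```text
time_s: 13.9
position: [0.5115, 0.1506, 0.2397]
tool_rot: [[-0.949, -0.314, 0.001], [-0.314, 0.949, 0.0], [-0.001, -0.0, -1.0]]
ft_force: [1.3, -0.7, 0.4]
grip_width: 0.0514
gripper_force: 0.0
time_s: 14.28
position: [0.395, 0.1129, 0.2384]
tool_rot: [[-0.95, -0.313, -0.001], [-0.313, 0.95, -0.0], [0.001, 0.0, -1.0]]
ft_force: [0.3, -0.5, 0.2]
grip_width: 0.0512
gripper_force: 0.0
scene line n 32 ends [0.6473 0.0734] [0.6362 0.1037] len 0.032261415114810864 yaw 20.195228734450907
scene mask 2565 0.86
side line n 7 ends [0.645  0.0734] [0.6386 0.0924] len 0.020078881133183395 yaw 18.656991460121727
side mask 1936 0.91
roller [0.6093 0.1813] yaw 17.067427635436825 rms px 0.9713305343701956
along 0.0008776649461087378 lat 0.010628669507162609
scene line n 32 ends [0.6473 0.0734] [0.6362 0.1037] len 0.032261415114810864 yaw 20.195228734450907
scene mask 2574 0.97
side line n 7 ends [0.645  0.0734] [0.6386 0.0924] len 0.020078881133183395 yaw 18.656991460121727
side mask 1947 0.9
roller [0.6092 0.1811] yaw 17.75002001290836 rms px 0.9050604538934847
along 0.0006821402788164188 lat 0.01044647880307465
14.725
```

View pics/scene3.png

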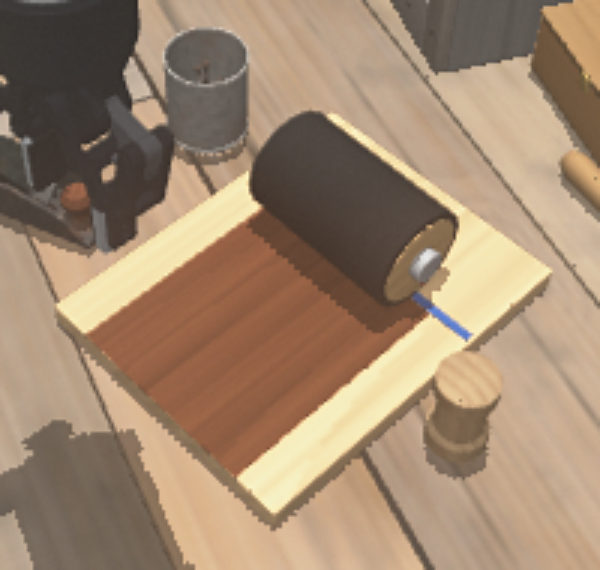

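The roller sits over the line: the near end face's ground point projects to about (421,303) in the crop, on the tape (starting near (415,296)). The fit puts it about 1 mm past the line, at rest. The tin, spool and plane are in place and the hand is clear.

```bash
python3 -c "
from rig import env
print(env.close_job())"
```

```text
the job is handed in; nothing more can be done
None
```

I rolled the roller onto the blue line with four pressed strokes and handed the job in. My camera fit put it about 1 mm past the line, at rest and parallel to it within about 2°, with the hand clear and the tin, spool and plane undisturbed; no verdict came back.

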